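# Changing over the rivet tubes

### The job

First slide the rack of rivet tubes fully home into the corner stop, square against both steel bars. Then press the open tube's cap fully shut, and after that flick the tall tube's cap open, right back past upright so that it stays open. Leave the other two tubes shut, keep all the tubes seated in the rack, and do not disturb the other things on the bench.

Things in the scene. Friction and masses are not known exactly. Their poses are not given: they have to be found in the camera images.
- stop: Corner stop fixed to the bench: an L of two dark steel bars 16 mm thick, 22 mm high. Origin: inner corner, on the bench. The long bar's inner face is the plane x = 0, from y = +16 to -270 mm; the short bar's inner face is the plane y = 0, from x = 0 to -130 mm. The rack belongs on the -x, -y side. Turned up to 0.12 rad on the bench.
- rack: Loose wooden rack, about 0.85 kg with tubes: board 120 (x) by 230 (y) by 14 mm; its front 58 mm is a bare ledge, behind that a block to 44 mm high with four holes at x = +28, y = -67.5, -22.5, 22.5, 67.5 mm, tubes in any order. Origin: centre of underside. Home: back (+x) edge on the long bar, left (+y) edge on the short one: origin at (-60, -115) mm in the stop's frame, same yaw.
- ledge (a point): Middle of the rack's straight front edge, at mid thickness (7 mm above the bench), 60 mm in -x of the rack's origin: a place to push. The rack starts 30 to 60 mm short of the long bar, 30 to 90 mm short of the short bar and up to 0.2 rad askew to the stop.
- tube_open: SHORT tube whose cap starts open, to be pressed shut. White plastic flip-cap tube, 60 mm foot to mouth, 60 g. Lower 40 mm: a 26 mm square foot loose in a 27 mm rack hole; above: round neck 25 mm across. Origin: centre of its underside, 14 mm above the bench when seated; axes as the rack's. Hinge line along y at tube-frame x = +14.5, z = 60 mm; the shut cap's ball points to -x, the robot's side.
- cap_open (a joint): Cap angle of tube_open, rad: 0 shut, 1.57 upright, 2.15 end of travel, leaning away from the robot. Starts at 1.6 to 2.05. Light friction (0.006 N m): it stays where left. Grey cap: disc 28 mm across, 5 mm thick, then a short neck 8 mm wide, 5 mm thick, ending in a ball 14 mm across; ball centre 42 mm from the hinge; shut, the disc's top is 6 mm above the mouth.
- tube_tall: The only TALL tube, starts shut, to be flicked open. White plastic flip-cap tube, 82 mm foot to mouth, 60 g. Lower 40 mm: a 26 mm square foot loose in a 27 mm rack hole; above: round neck 25 mm across. Origin: centre of its underside, 14 mm above the bench when seated; axes as the rack's. Hinge line along y at tube-frame x = +14.5, z = 82 mm; the shut cap's ball points to -x, the robot's side.
- cap_tall (a joint): Cap angle of tube_tall, rad: 0 shut, 1.57 upright, 2.15 end of travel, leaning away from the robot. Starts shut. Light friction (0.006 N m): it stays where left. Grey cap: disc 28 mm across, 5 mm thick, then a short neck 8 mm wide, 5 mm thick, ending in a ball 14 mm across; ball centre 42 mm from the hinge; shut, the disc's top is 6 mm above the mouth.
- tube_c: Short, shut; stays shut. White plastic flip-cap tube, 60 mm foot to mouth, 60 g. Lower 40 mm: a 26 mm square foot loose in a 27 mm rack hole; above: round neck 25 mm across. Origin: centre of its underside, 14 mm above the bench when seated; axes as the rack's. Hinge line along y at tube-frame x = +14.5, z = 60 mm; the shut cap's ball points to -x, the robot's side.
- cap_c (a joint): Cap angle of tube_c, rad: 0 shut, 1.57 upright, 2.15 end of travel, leaning away from the robot. Starts shut. Light friction (0.006 N m): it stays where left. Grey cap: disc 28 mm across, 5 mm thick, then a short neck 8 mm wide, 5 mm thick, ending in a ball 14 mm across; ball centre 42 mm from the hinge; shut, the disc's top is 6 mm above the mouth.
- tube_d: Short, shut; stays shut. White plastic flip-cap tube, 60 mm foot to mouth, 60 g. Lower 40 mm: a 26 mm square foot loose in a 27 mm rack hole; above: round neck 25 mm across. Origin: centre of its underside, 14 mm above the bench when seated; axes as the rack's. Hinge line along y at tube-frame x = +14.5, z = 60 mm; the shut cap's ball points to -x, the robot's side.
- cap_d (a joint): Cap angle of tube_d, rad: 0 shut, 1.57 upright, 2.15 end of travel, leaning away from the robot. Starts shut. Light friction (0.006 N m): it stays where left. Grey cap: disc 28 mm across, 5 mm thick, then a short neck 8 mm wide, 5 mm thick, ending in a ball 14 mm across; ball centre 42 mm from the hinge; shut, the disc's top is 6 mm above the mouth.
- ball_tall (a point): Centre of the 14 mm ball at the end of the tall tube's cap; it moves with the cap. Shut, it is 27.5 mm in -x of the tube's axis and 85 mm above the tube's foot, with free space in front, beside and below. Pinched lightly by its sides along the hinge line (y), it can pivot between the pads as the cap swings.
- punch: Bystander: square steel punch 105 mm long, 10 mm thick, lying on the bench behind the long bar of the stop; origin under its middle.
- bench_block: Bystander: steel bench block 64 by 64 by 24 mm left of the short bar; origin under its centre.
- dish: Bystander: aluminium dish 110 mm across, 35 mm high, on the left; origin under its centre.
- hammer: Bystander: hammer lying on the bench on the right; origin under its middle.
- tin: Bystander: steel tin 64 mm across, 85 mm high, right of the stop; origin under its centre.
- blank: Bystander: brass disc 64 mm across, 5 mm thick, lying left beyond the stop; origin under its centre.
- driver: Bystander: screwdriver lying beyond the stop; origin under its middle.
Things that resemble listed ones, but are neither listed nor needed, are in the scene too. What is shaped like the tube_open but pink or red is not meant.

How it is judged:
By the outcome, as a careful person would: the job done as asked, in the order asked, and still so for the second after the job is handed in, with the robot touching nothing.
It also fails if it takes over 64 s, if anything falls off the work surface, if the arm or the gripper's body presses on something with over 40 N, if the wrist force passes 120 N, or if a joint passes its speed limit or range.

### The arm

A 6-joint arm with a two-finger parallel gripper is mounted at the origin on the work surface. World frame = base frame: x ahead of the robot, y to its left, z up, the work surface at z = 0. Lengths are in mm, angles in rad, forces in N, time in s.
With the tool pointing down it reaches from about 350 to 775 mm from the base axis. Payload 7.3 kg.
Tool frame: the origin (TCP) lies at the centre of the arm's flange, where the gripper is bolted on; the fingertips stand 178 mm ahead of it and the grasp point (between the pads) lies 159 mm ahead of it; z points along the fingers, y is the line along which they close (so a half turn about z gives the same grasp; the last joint's range is limited). The gripper opens to 92 mm and grips with 3 to 60 N. Pads are 19 mm wide; open, the fingers measure 130 mm over their backs; the gripper's body (75 mm by 190 mm) begins 47 mm behind the grasp point.
Start: joints at [-1.357, 0.342, 1.524, -0, 1.275, -0.146], TCP at [184.865, -491.378, 404.741] pointing down, gripper open.
Joint ranges: [-2.53, 2.53], [-0.77, 2.02], [0.04, 2.7], [-1, 4.14], [0.28, 2.66], [-3.11, 3.11]. Speed limits (rad/s): [2.57, 2.57, 3.14, 3.14, 3.14, 3.14].

### API

Orientations are given as [roll, pitch, yaw] about the fixed x, y, z axes, in that order (R = Rz(yaw) Ry(pitch) Rx(roll)).
In Python, from plant import * gives the robot as it stands. The module is installed in compiled form; this text tells all that it offers.
- The arm moves only by the shell command python3 -m inch 'ROWS'. ROWS is JSON, a list of rows, each a list of 5 numbers: the shift along the tool's x, y, z in m, then the turn about the tool's z in rad, then the opening, from 0 (shut) to 1 (fully open). In form: [[tx, ty, tz, spin, claw], ...]. A call has 1 to 8 rows; each row is the pose to reach, as a shift and turn from the pose commanded when the call began, along the tool's axes at that moment; what a row does not reach only later rows make up. A row lasts 1/12 s, in which the tool goes at most 41.7 mm and 7.16 degrees, less where a joint would pass 70% of its speed; a pose out of reach is approached as far as the arm can. A call with a gripper value outside its range is refused whole. The fingers move at their own pace and stop on an object; the grip force is fixed at half the most. Time passes only in rows, so rows that repeat a pose let the fingers close. It gives the time, the measured TCP pose, the force, the opening and the grip force at its end, in the units of the state.
- get_obs(): the state, without advancing time (a new reading comes with each control period).
- capture(name): name is "scene" or "top" or "wrist"; returns a dict with "color" (480x640x3 uint8, red, green, blue), "intrinsics" (3x3 intrinsics, pixels), "pose" (4x4, takes a point from camera to world coordinates). Camera axes: x right, y down, z forward; pixel columns grow to the right and rows downward; lengths in mm; the calibration is good to about 2 mm. A picture is of the moment at which its call begins. There is no depth.
- close_job(): hands the job in; it is judged then, once.
Trained networks look in a picture, given as the dict that the camera call returned (one of the last four; its "shot" number tells which), for a name from the list of things; names that differ only in an ending like _2 or _b are one class to them, and where a whole thing is asked for, a point or a joint stands for the part that bears it (a point fixed in the world has none). Each returns a list of dicts, best first, with "conf" (0 to 1); they miss things now and then, are a little off and sometimes report something else, mostly with a low value. They report only what shows in the picture. A call takes as long as a camera call. They do not tell look-alikes from the thing itself.
- look_for(picture, target): "rect" ([centre column, centre row, width, height] in pixels, round what is visible of it).
- trace(picture, target): "pixels" (480x640 bool, what is visible of it) and "rect" ([centre column, centre row, width, height] in pixels, round what is visible of it).
- tip_of(picture, target): "centre" ([column, row] in pixels: a listed point, or the origin of a listed thing).
The state is a dict: "time": time; "joint_positions": joint angles; "dq": joint speeds; "tau": joint torques, N m; "tool_pos": TCP position; "tcp_rot": TCP orientation; "contact_force": force on the tool from outside, world axes, zero at the start; "moment": the same for the moment, N m; "grip_width": finger opening in mm; "finger_force": force on a finger pad.
Only numpy, scipy, OpenCV 4.12 (cv2) and the standard library are available. Lean on these libraries where they do the work, as an engineer would, in place of code of your own. Each camera call takes 0.05 s, during which the arm holds its last target. There are 200 camera calls.

## Working session

There is one attempt and no reset: what is moved stays moved. The work goes in short steps, Python scripts to look and compute and a shell command to move; the robot and the scene stay as the last step left them, time stands still between calls to the robot, and variables do not carry over. Pictures are saved under pics/ and viewed, at most 10 in all, crops included, and the job is handed in when it is done.

```bash
mkdir -p pics
python3 - <<'E'
from plant import *
import cv2
o=get_obs(); print({k:o[k] for k in o})
for n in("scene","top"):
    p=capture(n); cv2.imwrite(f"pics/{n}0.png",p["color"][:,:,::-1])
    print(n,p["intrinsics"],p["pose"].round(3) if hasattr(p["pose"],'round') else p["pose"])
    for t in("stop","rack","ledge","tube_open","tube_tall","tube_c","ball_tall"):
        print(t,[( [round(float(v)) for v in d["centre"]],round(d["conf"],2)) for d in tip_of(p,t)], [([round(float(v)) for v in d["rect"]],round(d["conf"],2)) for d in look_for(p,t)])
E
```

```text
{'time': 0.0, 'joint_positions': array([-1.35699646e+00,  3.42723880e-01,  1.52503011e+00,  1.46937953e-05,
        1.27539565e+00, -1.45982996e-01]), 'dq': array([ 5.75308278e-05, -2.27079280e-03,  6.92434362e-04, -2.77441154e-04,
       -3.29756295e-04, -8.73682790e-05]), 'tau': array([ 4.65998892e-04, -4.31243384e+01, -2.44227809e+01,  7.18784449e-02,
        5.58987586e-02, -1.32581572e-04]), 'tool_pos': array([ 184.83867805, -491.23772139,  404.03958153]), 'tcp_rot': array([-3.14005427e+00, -2.40387853e-04,  3.59778391e-01]), 'contact_force': array([-0.25786648, -0.20975144, -0.01913468]), 'moment': array([ 0.01945682, -0.01485041, -0.01302316]), 'finger_force': 0.0, 'grip_width': 91.78981296806165}
scene [[554.78502166   0.         310.48090489]
 [  0.         554.78502166 239.28622929]
 [  0.           0.           1.        ]] [[ 8.240000e-01  3.150000e-01 -4.710000e-01  1.249329e+03]
 [ 5.660000e-01 -4.890000e-01  6.640000e-01 -8.833460e+02]
 [-2.100000e-02 -8.140000e-01 -5.810000e-01  8.527480e+02]
 [ 0.000000e+00  0.000000e+00  0.000000e+00  1.000000e+00]]
stop [([342, 229
[... 896 characters left out ...]
.000000e+00  0.000000e+00  1.000000e+00]]
stop [([255, 244], 0.81)] [([295, 260, 98, 58], 0.61)]
rack [([305, 274], 0.77)] [([307, 272, 81, 52], 0.58)]
ledge [([311, 291], 0.72)] [([305, 271, 86, 52], 0.85)]
tube_open [([331, 260], 0.62), ([342, 208], 0.6), ([376, 250], 0.51), ([254, 244], 0.29)] [([312, 261, 13, 12], 0.52), ([343, 208, 13, 10], 0.48), ([330, 253, 11, 20], 0.45), ([422, 215, 29, 22], 0.39)]
tube_tall [([282, 267], 0.65)] [([281, 268, 10, 19], 0.61)]
tube_c [([312, 258], 0.62), ([297, 262], 0.49), ([329, 257], 0.34), ([467, 280], 0.19)] [([281, 268, 16, 16], 0.61), ([314, 262, 8, 17], 0.57), ([298, 266, 8, 20], 0.43)]
ball_tall [([281, 274], 0.65)] [([278, 268, 6, 19], 0.57)]
```

Run:
```python
import cv2,numpy as np
a=cv2.imread("pics/top0.png")[180:330,220:420]; b=cv2.imread("pics/scene0.png")[170:320,220:420]
cv2.imwrite("pics/v1.png",np.vstack([cv2.resize(a,(400,300),interpolation=cv2.INTER_CUBIC),cv2.resize(b,(400,300),interpolation=cv2.INTER_CUBIC)]) if 0 else cv2.resize(np.hstack([a,b]),(800,300),interpolation=cv2.INTER_CUBIC))
```

```text
(no output)
```

View pics/v1.png

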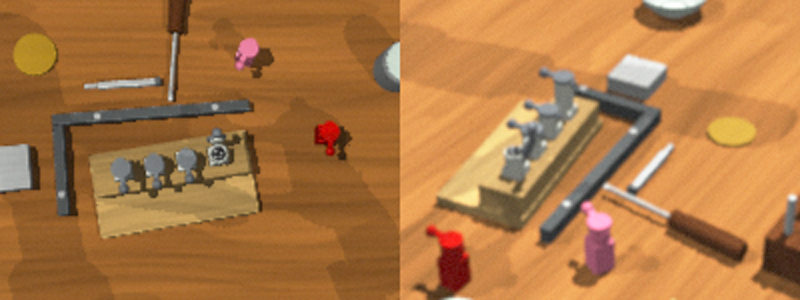

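View pics/top0.png

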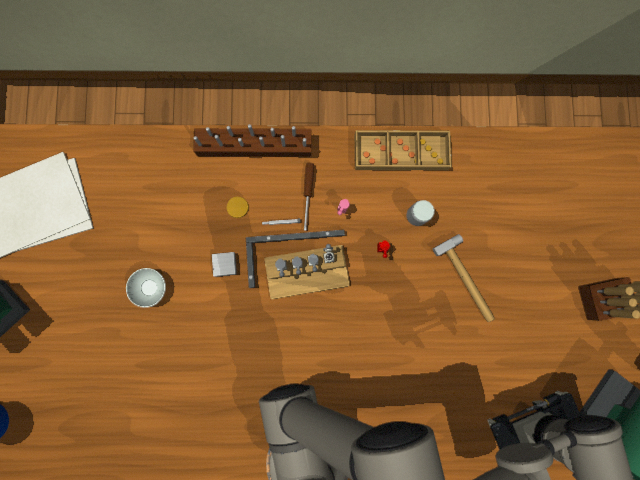

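```bash
cat > h.py <<'E'
from plant import *
import numpy as np, cv2
from scipy.spatial.transform import Rotation as R
def px2w(p,uv,z):
    K,T=np.array(p["intrinsics"]),np.array(p["pose"])
    d=T[:3,:3]@np.linalg.solve(K,[uv[0],uv[1],1.]); c=T[:3,3]
    return (c+d*(z-c[2])/d[2])
def w2px(p,X):
    K,T=np.array(p["intrinsics"]),np.array(p["pose"])
    c=(np.atleast_2d(X)-T[:3,3])@T[:3,:3]; q=c@K.T
    return q[:,:2]/q[:,2:]
def tool(o=None):
    o=o or get_obs(); return np.array(o["tool_pos"]),R.from_euler("xyz",o["tcp_rot"]).as_matrix()
def row(X,o=None):   # world TCP target -> tool shift in m
    t,M=tool(o); return (M.T@(np.array(X)-t)/1000).round(4)
E
python3 - <<'E'
from h import *
p=capture("top")
for n,uv,z in [("corner",(254,243.5),22),("longend",(346,234),22),("shortend",(256,286.5),22),("rackFL",(271,298.5),10),("rackFR",(350,285.5),10),("rack",(305,274),0),("open",(331,260),14),("tall",(282,267),14),("ball",(281,274),99)]:
    print(n,px2w(p,uv,z).round(1))
p=capture("wrist");o=get_obs()
t,M=tool(o);T=np.array(p["pose"]);print("cam in tool",(M.T@(T[:3,3]-t)).round(1),(M.T@T[:3,:3]).round(2).tolist(),p["intrinsics"][0])
E
```

```text
corner [610.  153.8  22. ]
longend [ 637.1 -111.5   22. ]
shortend [487.  146.6  22. ]
rackFL [452.8 104.8  10. ]
rackFR [ 488.8 -122.3   10. ]
rack [522.9   7.5   0. ]
open [562.4 -67.8  14. ]
tall [542.6  73.5  14. ]
ball [518.8  71.3  99. ]
cam in tool [83.6 -1.1 19.8] [[0.0, -0.95, -0.31], [1.0, 0.0, 0.0], [-0.0, -0.31, 0.95]] [337.8525874   0.        320.0980921]
```

```bash
python3 -m inch '[[0.545,-0.341,0,0.26,0.6],[0.545,-0.341,0,0.26,0.6],[0.545,-0.341,0,0.26,0.6],[0.545,-0.341,0,0.26,0.6],[0.545,-0.341,0,0.26,0.6],[0.545,-0.341,0,0.26,0.6],[0.545,-0.341,0,0.26,0.6],[0.545,-0.341,0,0.26,0.6]]'; python3 -c "
from h import *
print(row([575,20,404]))"
```

```text
time: 2.27
tool_pos: [385.7, -227.6, 405.0]
tcp_rot: [3.141, -0.001, 0.1]
contact_force: [1.6, -0.1, -0.9]
grip_width: 55.1
finger_force: 0.0
[ 0.213  -0.2275  0.001 ]
```

```bash
python3 -m inch '[[0.213,-0.228,0,0,0.6],[0.213,-0.228,0,0,0.6],[0.213,-0.228,0,0,0.6],[0.213,-0.228,0,0,0.6],[0.213,-0.228,0,0,0.6],[0.213,-0.228,0,0,0.6],[0.213,-0.228,0,0,0.6],[0.213,-0.228,0,0,0.6]]'
python3 - <<'E'
from h import *
p=capture("wrist"); print(get_obs()["tool_pos"])
np.savez("w1.npz",**{k:np.array(p[k]) for k in("color","intrinsics","pose")})
cv2.imwrite("pics/w1.png",p["color"][:,:,::-1])
for t in("stop","rack","ledge","tube_open","tube_tall","tube_c","ball_tall"):
    print(t,[([round(float(v)) for v in d["centre"]],round(d["conf"],2)) for d in tip_of(p,t)])
E
```

```text
time: 2.93
tool_pos: [575.9, 22.5, 404.5]
tcp_rot: [-3.141, -0.001, 0.103]
contact_force: [-1.3, -0.7, -1.0]
grip_width: 55.4
finger_force: 0.0
[576.69790971  23.67155425 404.21832117]
stop [([196, 159], 0.94)]
rack [([334, 251], 0.9)]
ledge [([333, 294], 0.72)]
tube_open [([390, 229], 0.82), ([454, 89], 0.76), ([529, 209], 0.72)]
tube_tall [([274, 233], 0.93)]
tube_c [([308, 231], 0.88), ([353, 228], 0.81)]
ball_tall [([263, 285], 0.61)]
```

View pics/w1.png

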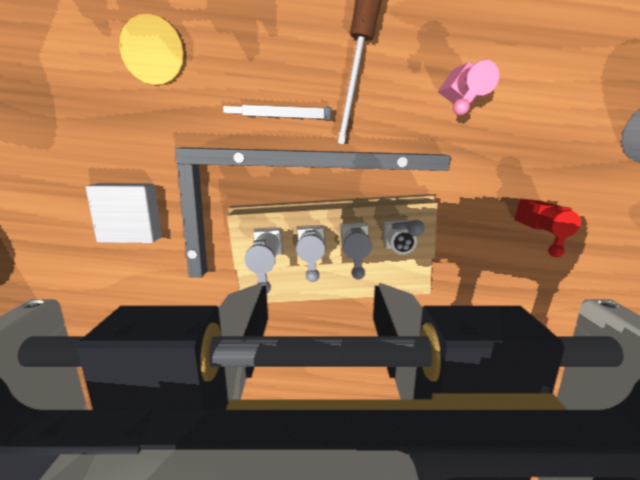

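Run:
```python
from h import *
p=dict(np.load("w1.npz"))
pts=[("cornerTop",(201,165),22),("longendTop",(450,170),22),("shortend inner",(205,276),22),("rackFL",(243,303),14),("rackFR",(431,293),14),("BLtop",(231,211),44),("BRtop",(437,202),44),("stop0",(196,159),0),("rack0",(334,251),0),("ledge7",(333,294),7),("red foot",(529,209),0),("red cap",(566,220),66),("redball",(556,250),63)]
for n,uv,z in pts: print(n,px2w(p,uv,z).round(1))
im=p["color"][130:310,170:580]; cv2.imwrite("pics/w1c.png",cv2.resize(im,(800,351),interpolation=cv2.INTER_CUBIC)[:,:,::-1])
```

```text
cornerTop [615.2 153.6  22. ]
longendTop [ 637.  -107.7   22. ]
shortend inner [488.5 149.5  22. ]
rackFL [453.5 105.9  14. ]
rackFR [ 490.5 -120.    14. ]
BLtop [574.5 115.7  44. ]
BRtop [605.5 -93.1  44. ]
stop0 [618.5 166.5   0. ]
rack0 [527.    1.9   0. ]
ledge7 [473.5  -2.8   7. ]
red foot [ 601.5 -216.9    0. ]
red cap [ 604.4 -213.1   66. ]
redball [ 572.7 -215.4   63. ]
```

View pics/w1c.png

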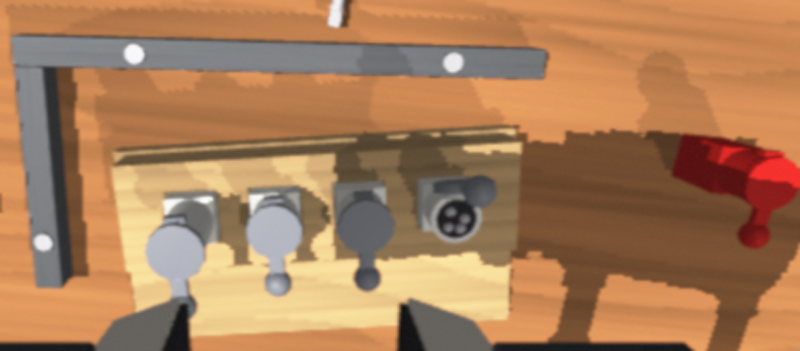

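```bash
python3 -m inch '[[-0.049,0.165,0.074,1.59,0.6],[-0.049,0.165,0.074,1.59,0.6],[-0.049,0.165,0.074,1.59,0.6],[-0.049,0.165,0.074,1.59,0.6],[-0.049,0.165,0.074,1.59,0.6],[-0.049,0.165,0.074,1.59,0.6],[-0.049,0.165,0.074,1.59,0.6],[-0.049,0.165,0.074,1.59,0.6]]'; python3 -c "
from h import *
o=get_obs();print(row([545,-145,184]),o['joint_positions'].round(2),-1.488-o['tcp_rot'][2])"
```

```text
time: 4.0
tool_pos: [541.0, -152.1, 330.8]
tcp_rot: [3.141, 0.0, -0.91]
contact_force: [0.2, -0.3, 0.6]
grip_width: 55.4
finger_force: 0.0
[-0.0031 -0.0076  0.1468] [-0.41  0.48  1.53 -0.    1.14  2.07] -0.5784495611155824
```

```bash
python3 -m inch '[[-0.003,-0.008,0.03,0.578,0.6],[-0.003,-0.008,0.03,0.578,0.6],[-0.003,-0.008,0.05,0.578,0.6],[-0.003,-0.008,0.05,0.578,0.6],[-0.003,-0.008,0.08,0.578,0.6],[-0.003,-0.008,0.115,0.578,0.6],[-0.003,-0.008,0.146,0.578,0.6],[-0.003,-0.008,0.146,0.578,0.6]]'; python3 -c "
from h import *
o=get_obs();print(row([545,-130,184]),o['joint_positions'].round(2))"
```

```text
time: 4.67
tool_pos: [544.3, -143.5, 180.3]
tcp_rot: [3.135, 0.003, -1.48]
contact_force: [-1.2, -0.3, 0.0]
grip_width: 54.8
finger_force: 0.0
[-0.0134 -0.0019 -0.0036] [-0.39  0.68  1.66 -0.    0.81  2.66]
```

```bash
python3 -m inch '[[-0.007,0,-0.002,0,0.6],[-0.013,0,-0.003,0,0.6],[-0.018,0,-0.003,0,0.6],[-0.023,0,-0.003,0,0.6],[-0.028,0,-0.003,0,0.6],[-0.033,0,-0.003,0,0.6],[-0.038,0,-0.003,0,0.6],[-0.043,0,-0.003,0,0.6]]'; python3 -m inch '[[-0.004,0,0,0,0.6],[-0.008,0,0,0,0.6]]'
```

```text
time: 5.33
tool_pos: [542.8, -100.6, 189.7]
tcp_rot: [-3.138, -0.003, -1.477]
contact_force: [-0.6, -6.8, 2.8]
grip_width: 55.2
finger_force: 3.3
time: 5.5
tool_pos: [542.0, -92.6, 189.7]
tcp_rot: [-3.139, -0.003, -1.477]
contact_force: [-0.5, -6.5, 3.1]
grip_width: 55.2
finger_force: 3.4
```

```bash
python3 -m inch '[[-0.002,0,0.002,0,0.6],[-0.004,0,0.004,0,0.6]]';python3 -m inch '[[-0.002,0,0,0,0.6],[-0.004,0,0,0,0.6]]'
python3 - <<'E'
from h import *
p=capture("top");q=capture("scene")
a=p["color"][220:320,230:370];b=q["color"][190:290,240:380]
cv2.imwrite("pics/p2.png",cv2.resize(np.hstack([a,b]),(800,286),interpolation=cv2.INTER_CUBIC)[:,:,::-1])
E
```

```text
time: 5.67
tool_pos: [542.0, -89.0, 186.2]
tcp_rot: [-3.137, -0.004, -1.476]
contact_force: [0.0, -8.2, 6.2]
grip_width: 54.7
finger_force: 4.1
time: 5.83
tool_pos: [541.6, -85.0, 185.9]
tcp_rot: [-3.137, -0.004, -1.477]
contact_force: [0.1, -7.4, 2.5]
grip_width: 55.1
finger_force: 3.6
```

View pics/p2.png

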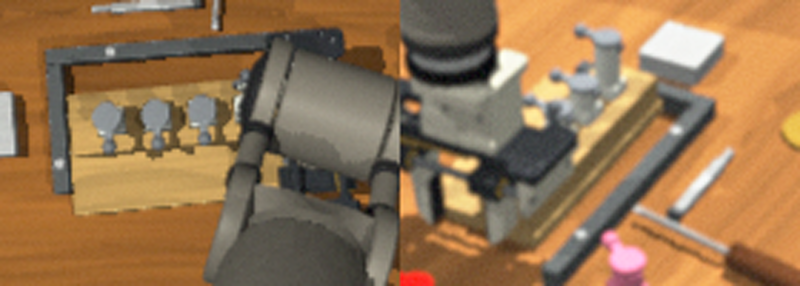

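```bash
python3 -m inch '[[-0.001,0,0,0,0.6],[-0.002,0,0,0,0.6]]'; python3 -m inch '[[-0.001,0,0,0,0.6],[-0.002,0,0,0,0.6]]'; python3 -m inch '[[-0.001,0,0,0,0.6],[-0.002,0,0,0,0.6]]'
```

```text
time: 6.1
tool_pos: [541.5, -84.1, 185.9]
tcp_rot: [-3.137, -0.006, -1.477]
contact_force: [-1.2, -17.8, 2.3]
grip_width: 55.1
finger_force: 9.1
time: 6.27
tool_pos: [541.4, -83.5, 186.0]
tcp_rot: [-3.137, -0.008, -1.476]
contact_force: [-1.4, -26.7, 1.1]
grip_width: 55.3
finger_force: 13.1
time: 6.43
tool_pos: [541.3, -82.8, 186.0]
tcp_rot: [-3.137, -0.011, -1.476]
contact_force: [-2.6, -34.1, -1.4]
grip_width: 55.2
finger_force: 17.1
```

```bash
python3 -m inch '[[0.02,0,0,0,0.6],[0.03,0,-0.04,0,0.6],[0.03,0,-0.08,0,0.6],[0.03,0.02,-0.12,-0.1,0.6],[0.02,0.04,-0.145,-0.3,0.6],[-0.01,0.06,-0.145,-0.5,0.6],[-0.05,0.085,-0.145,-0.7,0.6],[-0.09,0.085,-0.145,-0.85,0.6]]'; python3 -c "
from h import *
o=get_obs();print(row([445,30,330]),o['tcp_rot'][2]-.085)
"
```

```text
time: 7.1
tool_pos: [444.5, 1.0, 330.1]
tcp_rot: [-3.141, -0.001, -0.875]
contact_force: [1.1, 1.0, 0.5]
grip_width: 55.0
finger_force: 0.0
[-0.022  -0.019   0.0001] -0.9595271749496526
```

```bash
python3 -m inch '[[-0.022,-0.019,0,-0.96,0.6],[-0.022,-0.019,0,-0.96,0.6],[-0.022,-0.019,0,-0.96,0.6],[-0.022,-0.019,0,-0.96,0.6],[-0.022,-0.019,0,-0.96,0.6],[-0.022,-0.019,0,-0.96,0.6],[-0.022,-0.019,0,-0.96,0.6],[-0.022,-0.019,0,-0.96,0.6]]'
python3 - <<'E'
from h import *
p=capture("wrist"); o=get_obs();print(o["tool_pos"],o["tcp_rot"])
np.savez("w2.npz",**{k:np.array(p[k]) for k in("color","intrinsics","pose")})
for t in("rack","ledge","stop"): print(t,[(px2w(p,d["centre"],z).round(1),round(d["conf"],2)) for z in[7 if t=="ledge" else 0] for d in tip_of(p,t)])
cv2.imwrite("pics/w2.png",p["color"][:,:,::-1])
E
```

```text
time: 7.77
tool_pos: [447.9, 30.0, 329.8]
tcp_rot: [3.141, -0.002, 0.089]
contact_force: [-0.4, -0.5, 0.5]
grip_width: 55.1
finger_force: 0.0
[447.92177383  29.97965732 329.77352079] [ 3.14133643e+00 -1.72362782e-03  9.19295872e-02]
rack []
ledge [(array([474.9,  37.3,   7. ]), 0.56)]
stop [(array([615.5, 166. ,   0. ]), 0.95), (array([552. , 241.5,   0. ]), 0.7)]
```

View pics/w2.png

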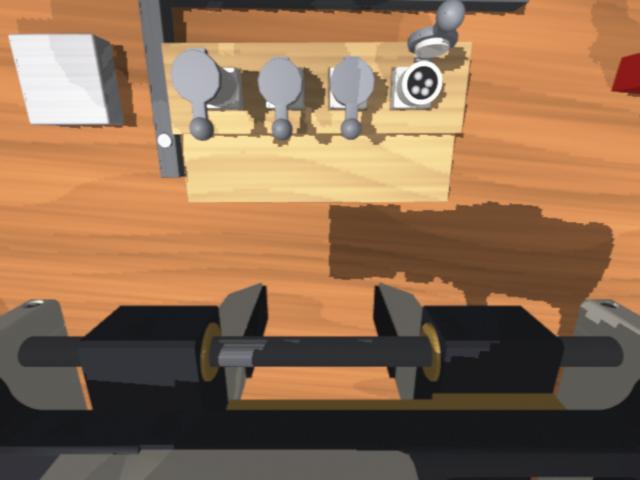

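Run:
```python
from h import *
p=dict(np.load("w2.npz"))
for uv in((188,202),(449,201)): print(px2w(p,uv,14).round(1))
print(px2w(p,(525,12),22),px2w(p,(200,4),22),px2w(p,(180,177),0),px2w(p,(163,177),22))
```

```text
[463.7 149.8  14. ]
[485.1 -80.4  14. ]
[ 629.73786063 -104.17611011   22.        ] [613.47941675 133.77209334  22.        ] [482.94239867 161.6327351    0.        ] [485.06198326 167.17077953  22.        ]
```

```bash
python3 - <<'E'
from h import *
p=dict(np.load("w2.npz"))
for r in(150,165,172,190): print(r,p["color"][r,140:200].sum(1).tolist())
E
python3 -m inch '[[-0.003,0,0.05,0,0.6],[-0.003,0,0.09,0,0.6],[-0.003,0,0.12,0,0.6],[-0.003,0,0.143,0,0.6],[-0.003,0,0.143,0,0.6]]'
```

```text
150 [435, 435, 435, 434, 435, 435, 435, 436, 435, 434, 434, 436, 433, 431, 432, 433, 424, 412, 402, 399, 401, 396, 390, 391, 397, 402, 401, 402, 400, 400, 400, 398, 396, 395, 391, 343, 246, 163, 142, 137, 146, 191, 315, 491, 595, 618, 617, 617, 616, 615, 615, 615, 618, 614, 615, 615, 614, 615, 613, 613]
165 [435, 434, 437, 438, 438, 436, 437, 441, 441, 438, 440, 443, 442, 442, 442, 444, 444, 442, 432, 415, 401, 400, 400, 396, 392, 391, 398, 401, 400, 400, 403, 406, 406, 399, 399, 394, 381, 317, 218, 154, 140, 139, 145, 239, 393, 513, 551, 568, 571, 572, 572, 572, 573, 571, 575, 575, 575, 575, 575, 575]
172 [449, 448, 451, 449, 447, 439, 434, 429, 429, 430, 434, 433, 437, 438, 438, 438, 442, 442, 441, 431, 413, 403, 400, 401, 398, 393, 394, 399, 400, 402, 404, 407, 405, 404, 400, 397, 392, 364, 293, 195, 144, 143, 143, 181, 271, 328, 354, 468, 562, 584, 586, 586, 585, 586, 586, 587, 587, 587, 588, 589]
190 [448, 452, 451, 452, 450, 450, 452, 454, 455, 452, 452, 452, 454, 455, 455, 455, 458, 458, 458, 462, 462, 461, 465, 465, 466, 467, 466, 467, 468, 467, 469, 469, 468, 468, 469, 470, 471, 474, 473, 476, 475, 476, 478, 476, 478, 482, 507, 557, 595, 604, 604, 604, 604, 608, 608, 608, 607, 607, 608, 607]
time: 8.38
tool_pos: [443.7, 29.4, 182.3]
tcp_rot: [-3.14, 0.008, 0.079]
contact_force: [-1.9, -0.1, -0.5]
grip_width: 55.2
finger_force: 0.0
```

```bash
python3 -m inch '[[0.009,0,0,0,0.6],[0.016,0,-0.002,0,0.6],[0.022,0,-0.003,0,0.6],[0.027,0,-0.003,0,0.6],[0.032,0,-0.003,0,0.6],[0.037,0,-0.003,0,0.6],[0.042,0,-0.003,0,0.6],[0.046,0,-0.003,0,0.6]]'; python3 -m inch '[[0.001,0,0,0,0.6],[0.002,0,0,0,0.6]]';python3 -m inch '[[0.001,0,0,0,0.6],[0.002,0,0,0,0.6]]'
```

```text
time: 9.05
tool_pos: [490.8, 33.1, 189.8]
tcp_rot: [-3.142, 0.002, 0.082]
contact_force: [-8.0, -0.9, 5.7]
grip_width: 55.6
finger_force: 4.2
time: 9.22
tool_pos: [492.7, 33.2, 189.8]
tcp_rot: [-3.142, 0.002, 0.082]
contact_force: [-9.1, -0.6, 6.7]
grip_width: 54.9
finger_force: 4.4
time: 9.38
tool_pos: [494.4, 33.4, 189.8]
tcp_rot: [-3.141, 0.003, 0.082]
contact_force: [-8.4, -1.4, 6.0]
grip_width: 55.2
finger_force: 4.3
```

```bash
python3 -m inch '[[0.001,0,0.002,0,0.6],[0.002,0,0.004,0,0.6],[0.003,0,0.004,0,0.6]]';python3 -m inch '[[0.001,0,0,0,0.6],[0.002,0,0,0,0.6]]';python3 -m inch '[[0.001,0,0,0,0.6],[0.002,0,0,0,0.6]]'
```

```text
time: 9.63
tool_pos: [495.6, 33.7, 185.2]
tcp_rot: [-3.141, 0.009, 0.082]
contact_force: [-17.4, -1.1, 11.0]
grip_width: 55.1
finger_force: 8.6
time: 9.8
tool_pos: [496.6, 34.0, 185.2]
tcp_rot: [-3.14, 0.012, 0.082]
contact_force: [-21.4, -0.9, 15.5]
grip_width: 54.8
finger_force: 11.3
time: 9.97
tool_pos: [497.5, 34.2, 185.1]
tcp_rot: [-3.14, 0.016, 0.082]
contact_force: [-27.9, -2.2, 21.0]
grip_width: 55.0
finger_force: 14.0
```

```bash
python3 -m inch '[[-0.012,0,0,0,0],[-0.012,0,0,0,0],[-0.012,0,0,0,0],[-0.012,0,0,0,0],[-0.012,0,0,0,0],[-0.007,0,0,0,0],[-0.003,0,0,0,0],[0,0,0,0,0]]';python3 -m inch '[[0.002,0,0,0,0],[0.003,0,0,0,0]]'; python3 -m inch '[[-0.015,0,0,0,0],[-0.015,0,-0.04,0,0],[-0.015,0,-0.08,0,0.0],[0,0,-0.12,0,0],[0.03,0,-0.14,0,0],[0.06,0,-0.15,0,0],[0.06,0,-0.15,0,0]]';  python3 - <<'E'
from h import *
p=capture("wrist"); o=get_obs();print(o["tool_pos"],o["tcp_rot"])
np.savez("w3.npz",**{k:np.array(p[k]) for k in("color","intrinsics","pose")})
for t in("rack","ledge","stop"): print(t,[(px2w(p,d["centre"],z).round(1),round(d["conf"],2)) for z in[7 if t=="ledge" else 0] for d in tip_of(p,t)])
cv2.imwrite("pics/w3.png",p["color"][:,:,::-1])
E
```

```text
time: 10.63
tool_pos: [497.8, 33.8, 183.0]
tcp_rot: [-3.14, 0.018, 0.083]
contact_force: [-26.3, -5.1, 9.6]
grip_width: 6.4
finger_force: 13.2
time: 10.8
tool_pos: [498.9, 34.2, 182.2]
tcp_rot: [-3.139, 0.025, 0.083]
contact_force: [-28.2, -5.2, 13.5]
grip_width: 0.3
finger_force: 15.0
time: 11.38
tool_pos: [569.7, 39.0, 338.5]
tcp_rot: [3.14, -0.012, 0.082]
contact_force: [-0.6, -0.0, -0.8]
grip_width: 0.2
finger_force: 0.0
[567.28337479  39.0447045  336.14402595] [ 3.14079045 -0.00519006  0.08197346]
rack [(array([562.1,  42.3,   0. ]), 0.56)]
ledge [(array([504.1,  37.6,   7. ]), 0.6)]
stop [(array([618.3, 165.3,   0. ]), 0.64)]
```

View pics/w3.png

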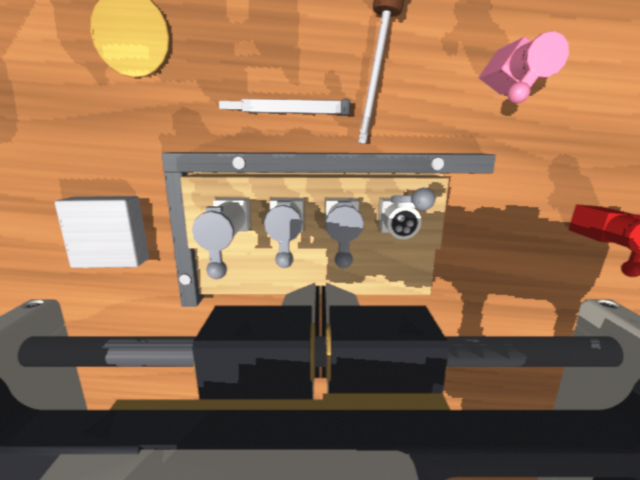

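Run:
```python
from h import *
p=dict(np.load("w3.npz")); g=p["color"].sum(2)
for c in(190,260,300,390,440): print("col",c,g[150:190,c].tolist())
for r in(185,215,250,285): print("row",r,g[r,160:215].tolist())
c=np.array([615,163.]);
```

```text
col 190 [388, 342, 255, 293, 360, 367, 361, 361, 361, 361, 362, 362, 354, 348, 350, 352, 353, 353, 354, 353, 343, 304, 327, 432, 381, 268, 290, 431, 504, 513, 509, 520, 550, 564, 572, 580, 590, 597, 608, 611]
col 260 [370, 351, 280, 257, 331, 351, 350, 349, 349, 350, 350, 349, 343, 340, 342, 341, 344, 343, 345, 346, 339, 315, 336, 406, 298, 220, 237, 345, 475, 515, 523, 527, 527, 526, 520, 516, 508, 505, 513, 518]
col 300 [390, 371, 312, 247, 312, 341, 341, 341, 341, 340, 343, 346, 346, 343, 343, 346, 344, 346, 344, 337, 333, 331, 363, 416, 313, 227, 245, 376, 533, 573, 581, 583, 585, 584, 585, 592, 594, 589, 578, 568]
col 390 [439, 432, 389, 282, 305, 362, 361, 359, 354, 341, 335, 331, 331, 332, 334, 338, 340, 339, 333, 325, 321, 317, 348, 421, 363, 255, 215, 281, 419, 489, 502, 499, 499, 502, 507, 510, 515, 516, 492, 467]
col 440 [413, 416, 390, 280, 265, 340, 347, 375, 548, 673, 699, 702, 702, 701, 702, 702, 699, 683, 619, 496, 389, 354, 339, 386, 523, 499, 328, 284, 432, 552, 573, 566, 531, 405, 340, 315, 311, 311, 304, 292]
row 185 [452, 455, 456, 454, 453, 434, 402, 395, 400, 4
[... 380 characters left out ...]
9, 629, 629, 630, 629, 628, 628, 628, 626, 618, 585, 561, 571, 587, 600, 603, 603, 602, 603, 603, 601, 602, 598, 596, 601, 600, 597]
row 250 [448, 460, 463, 464, 464, 466, 465, 467, 465, 468, 466, 465, 459, 430, 392, 382, 385, 384, 381, 382, 388, 385, 387, 386, 386, 387, 384, 384, 379, 353, 283, 193, 155, 172, 238, 305, 368, 498, 596, 615, 615, 617, 616, 616, 615, 612, 605, 598, 582, 576, 576, 577, 573, 574, 571]
row 285 [454, 454, 453, 451, 450, 451, 450, 451, 450, 449, 453, 451, 452, 450, 455, 450, 452, 449, 422, 386, 375, 375, 381, 400, 422, 423, 403, 390, 382, 374, 369, 369, 364, 341, 275, 190, 153, 163, 232, 338, 478, 577, 600, 600, 602, 600, 603, 603, 602, 604, 603, 603, 603, 604, 604]
```

Run:
```python
from h import *
p=dict(np.load("w3.npz"))
for c,r,r2 in((190,171,177),(300,171.5,177.2),(440,172.3,177.6)):
    X=px2w(p,(c,r),22); Y=px2w(p,(c,r2),44); print(X.round(1),"block edge",Y.round(1))
# left edge
for r,a in((250,189.7),(285,193.6)): print(px2w(p,(a,r),22).round(1))
for r,a in((250,197),(285,200)): print('rack14',px2w(p,(a,r),14).round(1))
for r,a in((215,184),(185,180.5)): print('blk44',px2w(p,(a,r),44).round(1))
```

```text
[616.6 156.3  22. ] block edge [614.5 148.4  44. ]
[624.   61.4  22. ] block edge [621.6  60.1  44. ]
[633.2 -59.6  22. ] block edge [630.5 -52.5  44. ]
[544.2 158.8  22. ]
[508.9 156.2  22. ]
rack14 [541.8 154.9  14. ]
rack14 [505.5 152.9  14. ]
blk44 [582.7 154.3  44. ]
blk44 [607.5 156.2  44. ]
```

```bash
python3 -m inch '[[-0.019,0.15,0,1.57,0],[-0.019,0.15,0,1.57,0],[-0.019,0.15,0,1.57,0],[-0.019,0.15,0,1.57,0],[-0.019,0.15,0,1.57,0],[-0.019,0.15,0,1.57,0],[-0.019,0.15,0,1.57,0],[-0.019,0.15,0,1.57,0]]'; python3 -m inch '[[0,0,0,0.7,0],[0,0,0,0.7,0],[0,0,0,0.7,0],[0,0,0,0.7,0],[0,0,0,0.7,0],[0,0,0.02,0.7,0]]'; python3 -c "
from h import *
o=get_obs();print(o['tcp_rot'],row([560,-108,184]),row([560,-84,184]))"
```

```text
time: 12.25
tool_pos: [557.2, -112.3, 333.7]
tcp_rot: [3.14, 0.002, -0.925]
contact_force: [-0.6, -0.3, -0.5]
grip_width: 0.3
finger_force: 0.0
time: 12.75
tool_pos: [558.3, -112.2, 317.0]
tcp_rot: [-3.137, -0.001, -1.625]
contact_force: [1.8, -0.1, 0.4]
grip_width: 0.2
finger_force: 0.0
[-3.13694824e+00 -1.47139414e-03 -1.62461070e+00] [-0.0044 -0.0009  0.133 ] [-0.0284  0.0004  0.133 ]
```

```bash
python3 -m inch '[[0,0,0.04,-0.12,0],[0,0,0.08,-0.137,0],[0,0,0.11,-0.137,0],[0,0,0.13,-0.137,0],[-0.008,0,0.13,-0.137,0],[-0.014,0,0.13,-0.137,0],[-0.018,0,0.13,-0.137,0],[-0.022,0,0.13,-0.137,0]]'; python3 -m inch '[[-0.002,0,0,0,0],[-0.004,0,0,0,0]]'; python3 -m inch '[[-0.002,0,0,0,0],[-0.003,0,0,0,0]]'
```

```text
time: 13.42
tool_pos: [559.4, -89.4, 185.8]
tcp_rot: [-3.14, -0.0, -1.481]
contact_force: [-0.4, -0.7, 0.1]
grip_width: 0.5
finger_force: 0.0
time: 13.58
tool_pos: [559.1, -85.7, 185.7]
tcp_rot: [-3.14, -0.001, -1.481]
contact_force: [-0.6, 1.2, -0.2]
grip_width: 0.6
finger_force: 0.0
time: 13.75
tool_pos: [558.8, -83.3, 185.3]
tcp_rot: [-3.141, -0.001, -1.481]
contact_force: [-1.4, -5.6, 2.8]
grip_width: 0.6
finger_force: 2.5
```

```bash
python3 -m inch '[[-0.002,0,0,0,0],[-0.003,0,0,0,0]]'; python3 -m inch '[[-0.002,0,0,0,0],[-0.003,0,0,0,0]]'; python3 -m inch '[[-0.002,0,0,0,0],[-0.002,0,0,0,0]]'
```

```text
time: 13.92
tool_pos: [558.7, -82.2, 185.4]
tcp_rot: [-3.14, -0.005, -1.48]
contact_force: [-2.6, -17.7, 0.2]
grip_width: 0.5
finger_force: 8.3
time: 14.08
tool_pos: [558.6, -81.3, 185.5]
tcp_rot: [-3.14, -0.008, -1.48]
contact_force: [-2.7, -29.2, -1.0]
grip_width: 0.2
finger_force: 14.2
time: 14.25
tool_pos: [558.5, -80.8, 185.5]
tcp_rot: [-3.139, -0.011, -1.48]
contact_force: [-3.5, -32.8, -1.6]
grip_width: 0.1
finger_force: 16.3
```

```bash
python3 -m inch '[[0.02,0,0,0,0],[0.03,0,-0.04,0,0],[0.03,0,-0.08,0,0],[0.03,0,-0.12,-0.1,0],[0.02,-0.03,-0.145,-0.22,0],[0,-0.06,-0.145,-0.34,0],[-0.03,-0.09,-0.145,-0.46,0],[-0.054,-0.105,-0.145,-0.58,0]]'; python3 -c "
from h import *
p=dict(np.load('w3.npz'))
print(px2w(p,(404,222),74).round(1),px2w(p,(425,199),114).round(1), 'tall ball',px2w(p,(216,270),99).round(1),'c,d balls',px2w(p,(284,260),77).round(1),px2w(p,(344,260),77).round(1))
o=get_obs();print(o['tcp_rot'],row([659,-18,325]))"
```

```text
time: 14.92
tool_pos: [659.5, -10.7, 330.6]
tcp_rot: [-3.139, -0.002, -0.896]
contact_force: [-0.0, 0.1, 0.3]
grip_width: 0.5
finger_force: 0.0
[598.3 -21.   74. ] [622.6 -20.5 114. ] tall ball [558.9 112.   99. ] c,d balls [562.   66.7  77. ] [565.7  21.   77. ]
[-3.13907657e+00 -1.70386698e-03 -8.96256848e-01] [0.0054 0.005  0.0056]
```

```bash
python3 -m inch '[[0.005,0.005,0,-0.974,0],[0.005,0.005,0,-0.974,0],[0.005,0.005,0,-0.974,0],[0.005,0.005,0,-0.974,0],[0.005,0.005,0,-0.974,0],[0.005,0.005,0,-0.974,0],[0.005,0.005,0,-0.974,0],[0.005,0.005,0,-0.974,0]]'; python3 -c "
from h import *
p=capture('wrist')
o=get_obs();print(o['tcp_rot'],row([659,-17,278]))
cv2.imwrite('pics/w4.png',p['color'][:,:,::-1])
for t in ('rack','tube_open','tube_tall'): print(t,[(d['centre'],d['conf']) for d in tip_of(p,t)])"
```

```text
time: 15.58
tool_pos: [656.8, -19.0, 329.6]
tcp_rot: [-3.141, 0.0, 0.079]
contact_force: [0.4, 0.1, -0.4]
grip_width: 0.3
finger_force: 0.0
[-3.14146115e+00  4.05346807e-04  8.35307637e-02] [ 0.0024 -0.0018  0.0516]
rack [([252.4, 310.1], 0.83), ([306.8, 117.1], 0.41), ([219.4, 288.1], 0.16)]
tube_open [([512.9, 294.6], 0.85), ([418.6, 165.9], 0.64)]
tube_tall [([179.3, 289.6], 0.83)]
```

View pics/w4.png

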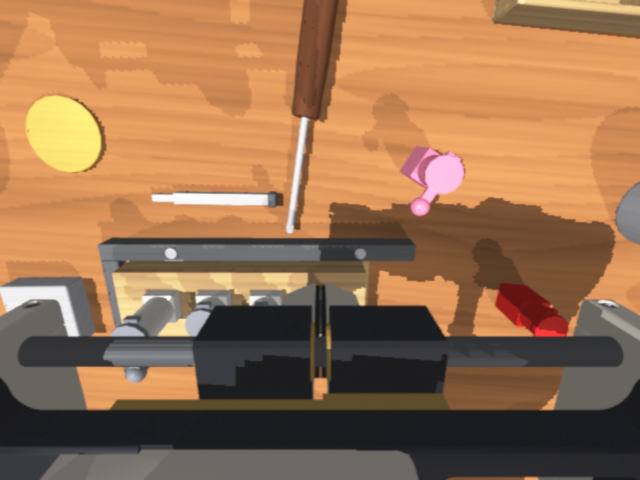

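```bash
python3 -m inch '[[0.002,-0.002,0.025,0,0],[0.002,-0.002,0.05,0,0],[-0.008,-0.002,0.05,0,0],[-0.018,-0.002,0.05,0,0],[-0.028,-0.002,0.05,0,0],[-0.038,-0.002,0.05,0,0],[-0.048,-0.002,0.05,0,0],[-0.056,-0.002,0.05,0,0]]'; python3 -m inch '[[-0.007,0,0.001,0,0],[-0.008,0,0.008,0,0],[-0.008,0,0.014,0,0],[-0.008,0,0.018,0,0]]';python3 -c "
from h import *
o=get_obs();print(row([595,-22,258]))"
```

```text
time: 16.45
tool_pos: [600.2, -21.1, 279.7]
tcp_rot: [-3.142, 0.0, 0.07]
contact_force: [-0.1, 0.1, -0.3]
grip_width: 0.6
finger_force: 0.1
time: 16.78
tool_pos: [592.9, -21.7, 260.7]
tcp_rot: [-3.141, 0.001, 0.072]
contact_force: [0.2, 0.2, 0.5]
grip_width: 0.1
finger_force: 0.1
[0.002  0.0005 0.0027]
```

Press down in small steps.

```bash
python3 -m inch '[[0.002,0,0.002,0,0],[0.002,0,0.004,0,0]]'; python3 -m inch '[[0,0,0.001,0,0],[0,0,0.002,0,0]]'; python3 -m inch '[[0,0,0.001,0,0],[0,0,0.001,0,0]]'
```

```text
time: 16.95
tool_pos: [595.3, -21.5, 257.8]
tcp_rot: [-3.142, 0.001, 0.073]
contact_force: [-6.8, 0.1, 18.7]
grip_width: 0.5
finger_force: 9.4
time: 17.12
tool_pos: [595.1, -21.4, 257.7]
tcp_rot: [3.141, -0.001, 0.073]
contact_force: [-9.2, 0.6, 23.8]
grip_width: 0.5
finger_force: 11.6
time: 17.28
tool_pos: [595.0, -21.4, 257.7]
tcp_rot: [3.141, -0.001, 0.073]
contact_force: [-10.3, 1.3, 21.8]
grip_width: 0.3
finger_force: 11.2
```

```bash
python3 -m inch '[[0,0,-0.03,0,0],[0,0,-0.06,0,0],[-0.003,-0.03,-0.072,-0.005,0.2],[-0.011,-0.07,-0.072,-0.005,0.28],[-0.011,-0.1,-0.072,-0.005,0.28],[-0.011,-0.128,-0.072,-0.005,0.28],[-0.011,-0.128,-0.072,-0.005,0.28],[-0.011,-0.128,-0.072,-0.005,0.28]]'
python3 - <<'E'
from h import *
p=capture('wrist');q=capture('scene'); o=get_obs();print(o['tool_pos'],o['tcp_rot'])
np.savez("w5.npz",**{k:np.array(p[k]) for k in("color","intrinsics","pose")})
for t,z in(('ball_tall',99),('tube_tall',14),('rack',0),('cap_open',0)):
    print(t,[(d['centre'],px2w(p,d['centre'],z).round(1),round(d['conf'],2)) for d in tip_of(p,t)][:3])
b=q["color"][170:320,220:420]; im=np.hstack([cv2.resize(p["color"][150:390,180:500],(400,300)),cv2.resize(b,(400,300))])
cv2.imwrite("pics/w5.png",im[:,:,::-1])
E
```

```text
time: 17.95
tool_pos: [574.7, 106.8, 326.6]
tcp_rot: [3.141, -0.0, 0.081]
contact_force: [-0.6, 0.5, -0.9]
grip_width: 25.3
finger_force: 0.0
[574.95132824 104.93908278 326.51512752] [ 3.14106735e+00 -5.69386205e-05  7.78644675e-02]
ball_tall [([312.8, 283.1], array([562.1, 111.7,  99. ]), 0.76)]
tube_tall [([315.2, 217.5], array([586.7, 113.1,  14. ]), 0.73)]
rack [([384.7, 243.0], array([563.8,  44.9,   0. ]), 0.8)]Traceback (most recent call last):
  File "<stdin>", line 5, in <module>
ValueError: it knows: ball_tall, bench_block, blank, dish, driver, hammer, ledge, punch, rack, stop, tin, tube, tube_open, tube_tall
```

Run:
```python
from h import *
p=dict(np.load("w5.npz"));q=capture('scene')
b=q["color"][170:320,220:420]; im=np.hstack([cv2.resize(p["color"][150:390,180:500],(400,300)),cv2.resize(b,(400,300))])
cv2.imwrite("pics/w5.png",im[:,:,::-1])
```

```text
(no output)
```

View pics/w5.png

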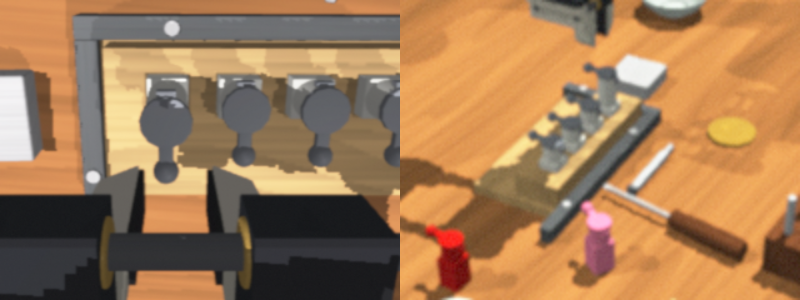

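```bash
python3 -c "
from h import *
p=dict(np.load('w5.npz'));print(px2w(p,(312.8,287),99))
o=get_obs();print(o['tcp_rot'][2],row([559.5,111.5,270]))"
```

```text
[559.20079078 111.45369684  99.        ]
0.07622248625409078 [-0.0148 -0.0084  0.0566]
```

```bash
python3 -m inch '[[-0.015,-0.008,0.01,0,0.28],[-0.015,-0.008,0.025,0,0.28],[-0.015,-0.008,0.04,0,0.28],[-0.015,-0.008,0.05,0,0.28],[-0.015,-0.008,0.056,0,0.28],[-0.015,-0.008,0.056,0,0.28]]'; python3 -c "
from h import *
print(row([559.5,111.5,270]))"
```

```text
time: 18.75
tool_pos: [558.9, 111.7, 269.4]
tcp_rot: [3.141, 0.002, 0.077]
contact_force: [-1.3, -0.2, -0.0]
grip_width: 25.7
finger_force: 0.0
[ 0.0005  0.0002 -0.0006]
```

```bash
python3 -m inch '[[0,0,0,0,0.22],[0,0,0,0,0.18],[0,0,0,0,0.14],[0,0,0,0,0.1],[0,0,0,0,0.08],[0,0,0,0,0.08]]'
```

```text
time: 19.25
tool_pos: [559.2, 112.1, 271.3]
tcp_rot: [3.141, -0.001, 0.078]
contact_force: [-0.4, -0.5, 2.3]
grip_width: 11.6
finger_force: 30.0
```

```bash
python3 -m inch '[[0.001,0,-0.005,0,0.08],[0.002,0,-0.0103,0,0.08],[0.004,0,-0.015,0,0.08],[0.0066,0,-0.0198,0,0.08]]'; python3 -m inch '[[0.003,0,-0.0042,0,0.08],[0.0067,0,-0.008,0,0.08],[0.0108,0,-0.0112,0,0.08],[0.0152,0,-0.0142,0,0.08]]'; python3 -c "
from h import *
q=capture('scene');p=capture('wrist')
im=np.hstack([cv2.resize(p['color'][150:390,180:500],(400,300)),cv2.resize(q['color'][190:265,260:360],(400,300),interpolation=cv2.INTER_CUBIC)])
cv2.imwrite('pics/w6.png',im[:,:,::-1])"
```

```text
time: 19.58
tool_pos: [565.8, 112.8, 291.1]
tcp_rot: [-3.142, 0.0, 0.078]
contact_force: [-0.5, -0.4, -1.6]
grip_width: 11.4
finger_force: 30.0
time: 19.92
tool_pos: [581.2, 113.9, 305.0]
tcp_rot: [3.142, 0.0, 0.078]
contact_force: [-0.7, 0.3, -1.1]
grip_width: 11.8
finger_force: 30.0
```

View pics/w6.png

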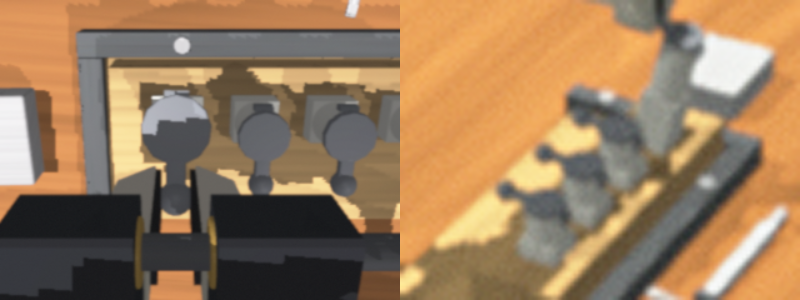

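Run:
```python
from h import *
q=capture('scene');p=capture('wrist')
x=np.array([.997,.078,0]);ball=np.array([559.3,111.5,99]);ax=ball+27.5*x
for n,X in(("seated44",[*ax[:2],44]),("mouth96",[*ax[:2],96]),("lift foot48",[*(ax+21*x)[:2],48]),("lift mouth130",[*(ax+21*x)[:2],130]),("ball now",[581,114,133])):
    print(n,"scene",w2px(q,X).round(1),"wrist",w2px(p,X).round(1))
for nm,c in(("scene",q),("wrist",p)):
    print(nm,[(d["centre"],round(d["conf"],2)) for d in tip_of(c,"tube_tall")],[(np.round(d["rect"]),round(d["conf"],2)) for d in trace(c,"tube_tall")],[(d["centre"],round(d["conf"],2)) for d in tip_of(c,"ball_tall")])
```

```text
seated44 scene [[324.1 224.6]] wrist [[322.1 242.9]]
mouth96 scene [[324.  207.7]] wrist [[322.7 269.3]]
lift foot48 scene [[331.2 225.5]] wrist [[322.2 216.8]]
lift mouth130 scene [[331.2 198.3]] wrist [[323.3 256. ]]
ball now scene [[322.  194.6]] wrist [[321.7 307.7]]
scene [([325.9, 223.3], 0.74)] [(array([330., 211.,  19.,  32.]), 0.8), (array([295., 245.,  15.,  19.]), 0.6), (array([249., 344.,  41.,  50.]), 0.24), (array([303., 235.,  18.,  15.]), 0.19)] [([319.9, 193.3], 0.43), ([315.8, 241.4], 0.31)]
wrist [([322.2, 240.2], 0.59)] [(array([323., 273.,  58., 101.]), 0.87)] [([318.7, 306.5], 0.96), ([324.8, 241.5], 0.56)]
```

```bash
python3 -m inch '[[-0.0022,0,0.0015,0,0.08],[-0.0044,0,0.003,0,0.08],[-0.0064,0,0.0046,0,0.08],[-0.0085,0,0.0062,0,0.08]]'; python3 -m inch '[[-0.002,0,0.002,0,0.08],[-0.0037,0,0.0038,0,0.08],[-0.0052,0,0.0059,0,0.08],[-0.0067,0,0.008,0,0.08]]';  python3 - <<'E'
from h import *
q=capture('scene');p=capture('wrist')
t=get_obs()["tool_pos"]; b=np.array([t[0],t[1],t[2]-172])
x=np.array([.997,.078,0]);ball=np.array([559.3,111.5,99]);ax=ball+27.5*x
for n,X in(("ball now",b),("foot seated xy z30",[*ax[:2],30]),("foot z44",[*ax[:2],44]),("foot z14",[*ax[:2],14])): print(n,"scene",w2px(q,X).round(1),"wrist",w2px(p,X).round(1))
for nm,c in(("scene",q),("wrist",p)):
    print(nm,[(d["centre"],round(d["conf"],2)) for d in tip_of(c,"tube_tall")],[(np.round(d["rect"]),round(d["conf"],2)) for d in trace(c,"tube_tall")],[(d["centre"],round(d["conf"],2)) for d in tip_of(c,"ball_tall")])
E
```

```text
time: 20.75
tool_pos: [572.1, 113.1, 298.3]
tcp_rot: [3.141, -0.0, 0.078]
contact_force: [-0.3, -0.4, -0.0]
grip_width: 11.3
finger_force: 30.0
time: 21.08
tool_pos: [565.5, 112.6, 290.4]
tcp_rot: [3.141, -0.0, 0.078]
contact_force: [-0.0, -0.0, -0.1]
grip_width: 11.5
finger_force: 30.0
ball now scene [[316.7 198.1]] wrist [[322.1 306.9]]
foot seated xy z30 scene [[324.1 229.1]] wrist [[322.3 222.1]]
foot z44 scene [[324.1 224.6]] wrist [[322.4 227.1]]
foot z14 scene [[324.2 234.1]] wrist [[322.2 216.9]]
scene [([354.6, 176.5], 0.63), ([316.1, 196.9], 0.2)] [(array([325., 213.,  17.,  31.]), 0.63), (array([324., 204.,  11.,  10.]), 0.46)] [([315.3, 197.8], 0.57)]
wrist [([322.6, 221.1], 0.57)] [(array([322., 265.,  56., 117.]), 0.84)] [([322.7, 307.0], 0.74)]
```

```bash
python3 -m inch '[[-0.0013,0,0.0024,0,0.08],[-0.0026,0,0.0048,0,0.08],[-0.0036,0,0.0071,0,0.08],[-0.0046,0,0.0095,0,0.08]]'; python3 -m inch '[[-0.0005,0,0.0025,0,0.08],[-0.001,0,0.005,0,0.08],[-0.0015,0,0.0077,0,0.08],[-0.002,0,0.0103,0,0.08]]';  python3 - <<'E'
from h import *
p=capture('wrist')
for t in("tube_tall","ball_tall"): print([(d["centre"],round(d["conf"],2)) for d in tip_of(p,t)])
ax=np.array([559.3,111.5,14])+27.5*np.array([.997,.078,0]);print(w2px(p,ax))
E
```

```text
time: 21.82
tool_pos: [560.9, 112.3, 280.7]
tcp_rot: [3.141, 0.0, 0.078]
contact_force: [-0.2, -0.5, 0.1]
grip_width: 11.8
finger_force: 30.0
time: 22.15
tool_pos: [559.2, 112.1, 270.7]
tcp_rot: [3.141, -0.001, 0.078]
contact_force: [-0.3, -1.6, 1.4]
grip_width: 11.6
finger_force: 30.0
[([326.3, 214.5], 0.64), ([381.2, 214.0], 0.15)]
[([320.8, 308.4], 0.8)]
[[322.28754646 215.56992782]]
```

```bash
python3 -m inch '[[0,0,0,0,0.13],[0,0,0,0,0.13]]'; python3 -m inch '[[0,0,0,0,0.145],[0,0,0,0,0.145]]'; python3 -m inch '[[0,0,0,0,0.155],[0,0,0,0,0.155]]'
```

```text
time: 22.47
tool_pos: [559.2, 112.1, 270.9]
tcp_rot: [3.141, -0.001, 0.078]
contact_force: [1.0, -1.0, 1.3]
grip_width: 11.8
finger_force: 19.5
time: 22.63
tool_pos: [559.0, 112.2, 270.6]
tcp_rot: [-3.141, 0.0, 0.078]
contact_force: [0.3, -0.5, -0.6]
grip_width: 13.6
finger_force: 2.9
time: 22.8
tool_pos: [558.9, 112.2, 270.5]
tcp_rot: [-3.141, 0.001, 0.078]
contact_force: [-0.7, 0.8, -0.1]
grip_width: 14.1
finger_force: 0.1
```

```bash
python3 -m inch '[[0,0,0,0,0.148],[0,0,0,0,0.147],[0,0,0,0,0.147]]'; python3 -m inch '[[0.0005,0,-0.0025,0,0.147],[0.001,0,-0.005,0,0.147],[0.0015,0,-0.0077,0,0.147],[0.002,0,-0.0103,0,0.147],[0.003,0,-0.0126,0,0.147],[0.004,0,-0.015,0,0.147],[0.0053,0,-0.0174,0,0.147],[0.0066,0,-0.0198,0,0.147]]';  python3 - <<'E'
from h import *
p=capture('wrist');q=capture('scene')
for t in("tube_tall","ball_tall"): print([(d["centre"],round(d["conf"],2)) for d in tip_of(p,t)],[(d["centre"],round(d["conf"],2)) for d in tip_of(q,t)])
x=np.array([.997,.078,0])
ax=np.array([559.3,111.5,14])+27.5*x;print("seated",w2px(p,ax),"lift19",w2px(p,ax+[0,0,19]))
print("mouth seated",w2px(q,ax+[0,0,82]),w2px(p,ax+[0,0,82]))
np.savez("w7.npz",**{k:np.array(p[k]) for k in("color","intrinsics","pose")})
for c in(p,q): print([(np.round(d["rect"]),round(d["conf"],2)) for d in trace(c,"tube_tall")])
E
```

```text
time: 23.05
tool_pos: [559.0, 112.2, 270.6]
tcp_rot: [3.142, 0.0, 0.078]
contact_force: [0.4, 0.1, -0.6]
grip_width: 13.7
finger_force: 1.3
time: 23.72
tool_pos: [565.7, 112.7, 290.8]
tcp_rot: [3.142, -0.0, 0.078]
contact_force: [0.4, -0.5, 0.0]
grip_width: 13.5
finger_force: 1.3
[([322.3, 215.9], 0.57)] [([323.8, 232.1], 0.84), ([344.0, 254.7], 0.61)]
[([320.7, 306.4], 0.59), ([167.0, 242.0], 0.35)] [([316.6, 199.8], 0.48)]
seated [[322.18585106 217.69128142]] lift19 [[322.35554093 223.860795  ]]
mouth seated [[323.95862095 207.73011367]] [[323.15476011 252.91847433]]
[(array([322., 264.,  54., 114.]), 0.89)]
[(array([325., 213.,  11.,  32.]), 0.69)]
```

```bash
python3 -m inch '[[0.0031,0,-0.0042,0,0.147],[0.0067,0,-0.008,0,0.147],[0.0108,0,-0.0113,0,0.147],[0.0152,0,-0.0142,0,0.147],[0.02,0,-0.0164,0,0.147],[0.025,0,-0.018,0,0.147],[0.0302,0,-0.019,0,0.147],[0.0354,0,-0.0193,0,0.147]]';  python3 - <<'E'
from h import *
p=capture('wrist');q=capture('scene')
for t in("tube_tall","ball_tall"): print([(d["centre"],round(d["conf"],2)) for d in tip_of(p,t)],[(d["centre"],round(d["conf"],2)) for d in tip_of(q,t)])
x=np.array([.997,.078,0])
ax=np.array([559.3,111.5,14])+27.5*x;print("seated",w2px(p,ax),"lift19",w2px(p,ax+[0,0,19]),"ball th1.5",w2px(p,ax+14.5*x+[0,0,82+42]),w2px(q,ax+14.5*x+[0,0,82+42]))
E
```

```text
time: 24.78
tool_pos: [601.5, 115.5, 310.0]
tcp_rot: [3.142, -0.0, 0.078]
contact_force: [0.4, 0.8, 0.8]
grip_width: 13.6
finger_force: 1.3
[([323.5, 252.1], 0.8)] [([323.8, 233.1], 0.72)]
[([319.8, 307.9], 0.9), ([326.8, 253.1], 0.44)] [([247.9, 359.4], 0.74), ([329.3, 194.0], 0.45)]
seated [[321.94338812 252.80554759]] lift19 [[322.07917999 260.62391105]] ball th1.5 [[323.42258468 307.98547381]] [[328.93245595 194.93258975]]
```

```bash
python3 -m inch '[[0.0027,0,0,0,0.147],[0.0053,0,0.0003,0,0.147],[0.0104,0,0.0013,0,0.147],[0.0144,0,0.0025,0,0.147],[0.0183,0,0.0042,0,0.147],[0.0183,0,0.0042,0,0.18],[0.0183,0,0.0042,0,0.25],[0.0183,0,0.0042,0,0.25]]'; python3 -m inch '[[0,0,-0.015,0,0.25],[0,0,-0.035,0,0.25],[0,0,-0.06,0,0.25],[-0.02,0,-0.08,0,0.25],[-0.06,0,-0.08,0,0.25],[-0.1,0.04,-0.08,0,0.25],[-0.1,0.08,-0.08,0,0.25],[-0.1,0.08,-0.08,0,0.25]]'
python3 - <<'E'
from h import *
p=capture('wrist');q=capture('scene')
x=np.array([.997,.078,0]);ax=np.array([559.3,111.5,14])+27.5*x
for th in(0,1.57,1.75,1.95,2.15):
    b=ax+x*(14.5-42*np.cos(th)+3*np.sin(th))+[0,0,82+42*np.sin(th)+3*np.cos(th)]; print(th,w2px(p,b).round(1),w2px(q,b).round(1))
print("foot",w2px(p,ax),w2px(q,ax))
for t in("tube_tall","ball_tall","tube_open","tube_c","rack","ledge"): print(t,[(np.round(d["centre"]),round(d["conf"],2)) for d in tip_of(p,t)],[(np.round(d["centre"]),round(d["conf"],2)) for d in tip_of(q,t)])
np.savez("w8.npz",**{k:np.array(p[k]) for k in("color","intrinsics","pose")})
E
```

```text
time: 25.75
tool_pos: [619.1, 116.8, 305.3]
tcp_rot: [3.142, 0.001, 0.078]
contact_force: [-0.3, -1.1, 0.3]
grip_width: 22.2
finger_force: 0.0
time: 26.42
tool_pos: [523.9, 26.2, 386.3]
tcp_rot: [3.139, 0.0, 0.077]
contact_force: [1.2, -0.7, -0.3]
grip_width: 22.8
finger_force: 0.0
0 [[216.5 188.8]] [[314.6 204. ]]
1.57 [[192.2 127.9]] [[330.  195.2]]
1.75 [[191.5 115.5]] [[332.6 196.4]]
1.95 [[191.7 102.5]] [[335.4 198.1]]
2.15 [[192.8  91.1]] [[338.  200.4]]
foot [[238.34787808 148.29331021]] [[324.18222423 234.08797455]]
tube_tall [(array([239., 147.]), 0.7)] [(array([324., 233.]), 0.83)]
ball_tall [(array([192., 105.]), 0.86)] [(array([333., 198.]), 0.39)]
tube_open [(array([556., 158.]), 0.96), (array([374., 147.]), 0.91), (array([473.,  17.]), 0.82)] [(array([244., 311.]), 0.97), (array([318., 303.]), 0.89), (array([298., 261.]), 0.83)]
tube_c [(array([329., 148.]), 0.76), (array([278., 150.]), 0.76)] [(array([306., 250.]), 0.64), (array([314., 242.]), 0.61)]
rack [(array([308., 174.]), 0.69)] [(array([302., 247.]), 0.86)]
ledge [(array([306., 231.]), 0.94)] [(array([281., 238.]), 0.7)]
```

Run:
```python
from h import *
p=dict(np.load("w8.npz"))
x=np.array([np.cos(.078),np.sin(.078),0]);y=np.array([-x[1],x[0],0]);g=p["color"].sum(2).astype(float)
o=px2w(p,(308,174),0)
def prof(P,d,lim): # samples along d (mm)
    return [int(cv2.getRectSubPix(g.astype(np.float32),(1,1),tuple(map(float,w2px(p,P+s*d)[0])))[0,0]) for s in lim]
org=np.array([564.6,42.5,14.])
for xl in(-55,-40,-20): print("left x",xl,prof(org+xl*x,y,range(105,135,1)))
for yl in(-100,-50,0,50,100): print("front y",yl,prof(org+yl*y,-x,range(50,72,1)))
for yl in(-105,-45,0,45): print("back y",yl,prof(org+yl*y+[0,0,8],x,range(40,72,1)))
```

```text
left x -55 [566, 565, 564, 563, 564, 563, 561, 560, 550, 504, 418, 331, 250, 178, 177, 253, 326, 364, 373, 376, 379, 382, 382, 379, 378, 375, 371, 373, 379, 382]
left x -40 [598, 597, 596, 597, 598, 597, 594, 570, 478, 360, 305, 255, 197, 163, 185, 254, 315, 342, 388, 507, 650, 713, 725, 724, 723, 725, 722, 706, 639, 518]
left x -20 [630, 631, 631, 631, 631, 632, 631, 629, 610, 516, 377, 279, 204, 161, 181, 260, 337, 375, 387, 389, 391, 392, 391, 393, 393, 390, 388, 389, 393, 394]
front y -100 [332, 325, 320, 316, 315, 313, 308, 303, 302, 288, 240, 220, 223, 227, 227, 224, 220, 218, 215, 217, 218, 220]
front y -50 [324, 319, 317, 314, 314, 314, 314, 315, 315, 302, 250, 228, 227, 226, 224, 224, 223, 223, 222, 227, 228, 229]
front y 0 [621, 621, 616, 605, 590, 576, 567, 565, 564, 546, 479, 444, 431, 426, 427, 433, 442, 448, 448, 450, 447, 432]
front y 50 [580, 583, 578, 575, 578, 582, 586, 589, 583, 554, 482, 451, 447, 438, 423, 413, 410, 409, 408, 415, 422, 427]
front y 100 [601, 592, 575, 565, 565, 570, 576, 581, 577, 547, 483, 449, 441, 429, 418, 415, 419, 424, 429, 430, 436, 437]
back y -105 [586, 591, 595, 590, 581, 567, 551, 537, 529, 531, 549, 571, 576, 572, 565, 562, 560, 563, 547, 426, 299, 323, 360, 470, 626, 687, 695, 695, 695, 696, 696, 694]
back y -45 [527, 519, 520, 517, 508, 495, 479, 465, 459, 464, 483, 507, 513, 508, 507, 502, 502, 500, 480, 380, 276, 301, 326, 330, 339, 339, 337, 335, 334, 331, 333, 335]
back y 0 [512, 519, 521, 519, 514, 507, 494, 487, 483, 487, 501, 519, 523, 518, 515, 514, 513, 508, 485, 383, 276, 304, 335, 342, 346, 344, 341, 339, 340, 341, 339, 334]
back y 45 [212, 218, 224, 224, 226, 223, 221, 223, 220, 219, 218, 259, 384, 477, 510, 522, 524, 517, 494, 394, 279, 309, 346, 350, 351, 348, 342, 339, 341, 346, 343, 344]
```

Run:
```python
from h import *
x=np.array([np.cos(.078),np.sin(.078),0]);y=np.array([-x[1],x[0],0]);org=np.array([564.6,42.5,0.])
def cross(P,d,s,g,p,lv):
    v=np.array([cv2.remap(g,*[np.float32([[c]]) for c in w2px(p,P+k*d)[0]],cv2.INTER_LINEAR)[0,0] for k in s]); i=v.argmin()
    l=s[:i][v[:i]>lv]; r=s[i:][v[i:]>lv*.85]; return round(l[-1],1) if len(l) else None, round(s[i],1), round(r[0],1) if len(r) else None
for f in("w3","w5","w8"):
    p=dict(np.load(f+".npz")); g=p["color"].sum(2).astype(np.float32); C=(p["pose"][:3,3]-org)@np.c_[x,y]
    ex=8*(np.array([60,115])-C)/(p["pose"][2,3]-22)
    print(f,"expected flush strip back,left",ex.round(1))
    for xl in(-50,-30,-20): print("  left",cross(org+[0,0,14]+xl*x,y,np.arange(105,126,.2),g,p,330))
    for yl in(-45,0,25): print("  back",cross(org+[0,0,14]+yl*y,x,np.arange(50,70,.2),g,p,380))
```

```text
w3 expected flush strip back,left [-0.8  3.2]
  left (np.float64(115.6), np.float64(118.4), np.float64(120.8))
  left (np.float64(115.4), np.float64(118.4), np.float64(120.8))
  left (np.float64(115.4), np.float64(118.2), np.float64(120.6))
  back (np.float64(54.8), np.float64(56.2), np.float64(57.8))
  back (np.float64(54.6), np.float64(56.2), np.float64(57.8))
  back (np.float64(55.0), np.float64(56.8), np.float64(58.0))
w5 expected flush strip back,left [-1.1  1.4]
  left (None, np.float64(109.2), np.float64(109.2))
  left (np.float64(115.8), np.float64(117.8), np.float64(119.0))
  left (np.float64(115.4), np.float64(117.4), np.float64(118.8))
  back (np.float64(53.6), np.float64(55.8), np.float64(57.8))
  back (np.float64(53.4), np.float64(55.8), np.float64(58.0))
  back (np.float64(53.4), np.float64(55.6), np.float64(58.2))
w8 expected flush strip back,left [0.4 3. ]
  left (np.float64(115.2), np.float64(118.4), np.float64(120.4))
  left (np.float64(115.8), np.float64(118.2), np.float64(120.4))
  left (np.float64(115.4), np.float64(118.2), np.float64(120.2))
  back (np.float64(59.2), np.float64(60.6), np.float64(62.4))
  back (np.float64(59.4), np.float64(60.8), np.float64(62.0))
  back (np.float64(59.6), np.float64(60.8), np.float64(61.8))
```

```bash
python3 -c "
from plant import *
print(close_job())"
```

```text
the job is handed in; nothing more can be done
None
```

I handed the job in at about 27 s, after checking camera measurements and contact forces. The rack is home against both bars, the open tube's cap is shut, and the tall tube's cap is open to about 1.9 rad. The first pinch lifted the tall tube about 34 mm, so I put it back down in its hole and opened the cap with a lighter grip. All four tubes ended seated, the other two shut. I did not check the bystanders separately at the end, but nothing was pushed near them.

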